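Trace the cover seam, then slide the carriage under the needle

TASK

Take the pointed stylus from the hanger and run its tip slowly (about 30 mm/s) along the stepped seam in the carriage's cover, from the end nearer the robot to the far end, without pressing hard: set the tip into the groove at the near end, keep it down in the groove all the way, and lift it out only at the far end. Hang the stylus back by its collar in the fork it came from, then push the carriage along its rails until the port in the cover is centred under the fixed needle, and leave it there. Leave the spatula, the dish, the jar and the slide box where they are.

Things in the scene. Friction and masses are not known exactly. Their poses are not given: they have to be found in the camera images.
- bed: Black filling-stage bed, 150 x 460 mm, 43 mm high at its two steel rails; fixed. Origin: centre of its underside. The rails run along its y axis. It carries the carriage.
- carriage (a joint): Travel of the carriage along the bed's +y, m, 0 to 0.15 between the stops; about 4 N of friction, 0.7 kg, stays where it is left. The carriage is a dark steel block 120 mm (x) by 170 mm (y), with axes parallel to the bed's, its top face 72 mm over the table, with an aluminium frame and a white cover in two halves.
- seam_a (a point): Seam start A, the end nearer the robot: on the groove floor, on its centreline. Axes parallel to the bed's. The seam between the cover halves is an open groove 14 mm wide and 10 mm deep (floor 62 mm over the table) in three straight 45 mm legs A-B, B-C, C-D with square corners; it is closed 7 mm beyond A.
- seam_b (a point): Seam corner B: 45 mm from A along the bed's +x, on the groove floor.
- seam_c (a point): Seam corner C: 45 mm from B along the bed's +y, on the groove floor.
- seam_d (a point): Seam end D: 45 mm from C along the bed's +x, on the groove floor. The groove ends 7 mm beyond.
- port (a point): Centre of the square 20 mm fill port (10 mm deep opening in the cover), at the level of the cover's top face; at 20 mm in x and 55 mm in y from the carriage's centre. It moves with the carriage and at some travel passes exactly under the needle tip.
- needle_tip (a point): Lower end of the 4 mm wide steel needle of the fixed syringe, which hangs from a black column on the bed's +y end; 17 mm above the cover's top face. At the start the port lies 50 to 130 mm on its -y side (bed axes). The whole column is at most 190 mm high over the table.
- push_plate (a point): Middle of the upper edge of the outer (-y) face of the upright aluminium plate on the carriage's -y end: 70 mm wide (x), 8 mm thick (y), its top 95 mm over the table and 23 mm over the cover. The face looks along the bed's -y; push it towards +y.
- hanger: Grey hanger with two aluminium forks, fixed. Origin: centre below the forks, on the table. The forks are at x = -60 and +60 mm, open towards its +y; each is two prongs 70 mm long (from y = -45 to +25 mm) with a 20 mm gap, upper face 145 mm over the table. Upright back plate at y = -45 mm, as high as the forks.
- stylus: Steel stylus with a thin point, 191 mm long, hanging upright in one fork. Origin: on its axis at the collar's underside (which rests on the fork); z up the axis. Collar 36 mm wide, 6 mm thick; above it a round grey handle 18 mm wide, top at 76 mm; below, a shaft 12 mm wide to -72 mm, 9 mm wide to -92 mm, 6 mm wide with a round end at -115 mm. About 80 g.
- stylus_tip (a point): The lowest point of the stylus, 115 mm below its origin on its axis; z upwards along the axis. Held in two fingers, the stylus tilts in the grip if this tip drags hard on the groove floor; it counts as down in the groove within 7 mm of the floor.
- spatula: Bystander: spatula with the same handle, collar and shaft as the stylus (same origin), but ending in a flat steel blade 18 mm wide, hanging in the other fork.
- dish: Bystander: clear covered dish, 94 mm across, 16 mm high; origin under its centre.
- jar: Bystander: amber jar, 56 mm across, 75 mm high; origin under its centre.
- slide_box: Bystander: blue box with a white lid, 82 x 102 x 40 mm; origin under its centre.
Mind the look-alikes: they are no part of the job. What is shaped like the stylus but red is not meant.

How it is judged:
By the outcome, as a careful person would: the job done as asked, in the order asked, and still so for the second after the job is handed in, with the robot touching nothing.
It also fails if it takes over 69 s, if anything falls off the work surface, if the arm or the gripper's body presses on something with over 40 N, if the wrist force passes 120 N, or if a joint passes its speed limit or range.

ROBOT

A 7-joint arm with a two-finger parallel gripper is mounted at the origin on the work surface. World frame = base frame: x ahead of the robot, y to its left, z up, the work surface at z = 0. Lengths are in m, angles in rad, forces in N, time in s.
With the tool pointing down it reaches from about 0.425 to 1.025 m from the base axis. Payload 9.4 kg.
Tool frame: the origin (TCP) lies midway between the tips of the shut fingers; the grasp point (between the pads) lies 19 mm behind it; x points along the fingers, z is the direction in which the jaws open and shut, and the axes are right-handed (so a half turn about x gives the same grasp; the last joint's range is limited). The gripper opens to 85 mm and grips with 20 to 120 N. Pads are 22 mm wide; open, the fingers measure 114 mm over their backs; the gripper's body (76 mm by 85 mm) begins 54 mm behind the grasp point. The pads swing forward as they close: fully open they stand 13 mm farther back than shut.
Start: joints at [-1.193, 0.599, -0.003, 1.599, 0.002, 0.943, -0.08], TCP at [0.318, 0.651, 0.207] pointing down, gripper open.
Joint ranges: [-2.57, 2.57], [-0.35, 1.97], [-1.29, 1.29], [0.11, 2.56], [-1.05, 4.19], [0.11, 1.86], [-2.63, 2.63]. Speed limits (rad/s): [2.22, 2.22, 3.01, 3.01, 3.14, 3.14, 3.14].

INTERFACE

Orientations are given as [roll, pitch, yaw] about the fixed x, y, z axes, in that order (R = Rz(yaw) Ry(pitch) Rx(roll)).
In Python, from rig import ctrl gives the robot as it stands. Calls block until the motion is done:
- ctrl.reach(position, orientation): joint-space move of the TCP to a pose.
- ctrl.move_straight(position, attitude=None, rate=0.15, threshold=None): straight line of the TCP; attitude=None keeps the orientation; rate is the mean speed in m/s. With threshold (N) it stops when the force on the tool has changed by that much, and returns True; else False.
- ctrl.set_joints(angles): joint-space move.
- ctrl.grip(opening): finger opening in m; the grip force is fixed at half the most; returns when the fingers have stopped.
- ctrl.hold(seconds).
- ctrl.solve_ik(position, orientation): joint angles nearest the present ones, or None.
- ctrl.get_obs(): the state.
- ctrl.read_camera(name): name is "scene" or "top" or "wrist"; returns a dict with "image" (420x560x3 uint8, red, green, blue), "fovy" (degrees; the focal length in pixels is half the picture's height over the tangent of half this angle, whatever the lens; pixels are square), "cx", "cy" (the principal point, pixels), "dist_coeffs" ([k1, k2, p1, p2, k3] as OpenCV has them; the pictures are not rectified), "R" (3x3) and "t" (3): a world point X has camera coordinates R X + t; the wrist camera has in their place "hand_eye" (4x4, takes a point from camera to tool coordinates, whose origin is the TCP and whose axes are the tool frame's). Camera axes: x right, y down, z forward; pixel columns grow to the right and rows downward; lengths in m; the calibration is good to about 2 mm. A picture is of the moment at which its call begins: read the wrist's pose just before it. There is no depth.
A pose or a line that the arm cannot do raises ctrl.PlanningError and nothing moves.
- ctrl.hand_in(): hands the job in, once; it reports no verdict.
Trained networks look in a picture, given as the dict that the camera call returned (one of the last four; its "shot" number tells which), for a name from the list of things; names that differ only in an ending like _2 or _b are one class to them, and where a whole thing is asked for, a point or a joint stands for the part that bears it (a point fixed in the world has none). Each returns a list of dicts, best first, with "conf" (0 to 1); they miss things now and then, are a little off and sometimes report something else, mostly with a low value. They report only what shows in the picture. A call takes as long as a camera call. They do not tell look-alikes from the thing itself.
- ctrl.regions_of(picture, label): "mask" (420x560 bool, what is visible of it) and "extent" ([left, top, width, height] in pixels, round what is visible of it).
- ctrl.place_of(picture, label): "pixel" ([column, row] in pixels: a listed point, or the origin of a listed thing).
The state is a dict: "time": time; "joint_positions": joint angles; "joint_vel": joint speeds; "tau": joint torques, N m; "tcp_pos": TCP position; "tcp_rot": TCP orientation; "force": force on the tool from outside, world axes, zero at the start; "torque": the same for the moment, N m; "finger_gap": finger opening in m.
Only numpy, scipy, OpenCV 4.12 (cv2) and the standard library are available. Lean on these libraries where they do the work, as an engineer would, in place of code of your own. Each camera call takes 0.05 s, during which the arm holds its last target. There are 200 camera calls.

## Working session

There is one attempt and no reset: what is moved stays moved. The work goes in short steps, each a Python script; the robot and the scene stay as the last script left them, time stands still between calls to the robot, and variables do not carry over. Pictures are saved under pics/ and viewed, about 8 in all and at most 12, crops included, and the job is handed in when it is done.

```bash
ls; mkdir -p pics; cat > h.py <<'E'
import numpy as np, cv2
from rig import ctrl
from scipy.spatial.transform import Rotation as Ro
def K(p):
    f=210/np.tan(np.radians(p["fovy"])/2); return np.array([[f,0,p["cx"]],[0,f,p["cy"]],[0,0,1.]])
def RT(p,tp=None,tr=None):
    if "R" in p: return np.array(p["R"]),np.array(p["t"])
    T=np.eye(4); T[:3,:3]=Ro.from_euler('xyz',tr).as_matrix(); T[:3,3]=tp
    T=np.linalg.inv(T@np.array(p["hand_eye"])); return T[:3,:3],T[:3,3]
def proj(X,p,rt=None):
    R,t=rt or RT(p); return cv2.projectPoints(np.float64(X).reshape(-1,3),cv2.Rodrigues(R)[0],t,K(p),np.array(p["dist_coeffs"]))[0].reshape(-1,2)
def ray(px,p,rt=None):
    R,t=rt or RT(p); u=cv2.undistortPoints(np.float64(px).reshape(1,1,2),K(p),np.array(p["dist_coeffs"])).ravel()
    return -R.T@t, R.T@np.array([u[0],u[1],1])
def atz(px,p,z,rt=None):
    c,d=ray(px,p,rt); return c+d*(z-c[2])/d[2]
def shot(n):
    o=ctrl.get_obs(); p=ctrl.read_camera(n); rt=RT(p,o["tcp_pos"],o["tcp_rot"]); return p,rt
def save(p,f,crop=None,s=1):
    im=p["image"][:,:,::-1]
    if crop: x,y,w,h=crop; im=im[y:y+h,x:x+w]
    cv2.imwrite("pics/"+f,cv2.resize(im,None,fx=s,fy=s,interpolation=cv2.INTER_CUBIC))
E
python3 - <<'E'
from h import *
o=ctrl.get_obs();print(o["time"],o["tcp_pos"],o["tcp_rot"],o["finger_gap"])
Z=dict(seam_a=.062,seam_b=.062,seam_c=.062,seam_d=.062,port=.072,needle_tip=.089,push_plate=.095,hanger=0,stylus=.145,spatula=.145,stylus_tip=.03,dish=0,jar=0,slide_box=0,bed=0,carriage=.072)
ims=[]
for n in("scene","top"):
    p,rt=shot(n); save(p,n+"0.png"); ims.append(p["image"])
    print(n,-rt[0].T@rt[1])
    for k,z in Z.items():
        for d in ctrl.place_of(p,k)[:3]:
            print(k,round(d["conf"],2),np.round(d["pixel"]),np.round(atz(d["pixel"],p,z,rt),4))
a=np.hstack(ims)[:,:,::-1]; cv2.imwrite("pics/both.png",cv2.resize(a,(800,300),interpolation=cv2.INTER_AREA))
E
```

```text
pics
0.0 [0.31827948 0.65085299 0.20639927] [-3.02987339  1.56925456 -1.91375748] 0.08538703665887255
scene [ 1.06146727 -0.17849428  0.98567441]
seam_a 0.91 [301. 210.] [ 0.4876 -0.0208  0.062 ]
seam_a 0.87 [328. 250.] [0.5911 0.0086 0.062 ]
seam_a 0.74 [302. 228.] [ 0.5302 -0.029   0.062 ]
seam_b 0.91 [301. 210.] [ 0.4876 -0.0208  0.062 ]
seam_b 0.87 [328. 250.] [0.5911 0.0086 0.062 ]
seam_b 0.74 [302. 228.] [ 0.5302 -0.029   0.062 ]
seam_c 0.91 [301. 210.] [ 0.4876 -0.0208  0.062 ]
seam_c 0.87 [328. 250.] [0.5911 0.0086 0.062 ]
seam_c 0.74 [302. 228.] [ 0.5302 -0.029   0.062 ]
seam_d 0.91 [301. 210.] [ 0.4876 -0.0208  0.062 ]
seam_d 0.87 [328. 250.] [0.5911 0.0086 0.062 ]
seam_d 0.74 [302. 228.] [ 0.5302 -0.029   0.062 ]
port 0.82 [354. 234.] [0.5725 0.0672 0.072 ]
needle_tip 0.64 [391. 224.] [0.5775 0.1407 0.089 ]
push_plate 0.7 [143. 198.] [ 0.4078 -0.3335  0.095 ]
push_plate 0.62 [278. 226.] [ 0.5338 -0.078   0.095 ]
push_plate 0.61 [162. 258.] [ 0.5537 -0.3102  0.095 ]
hanger 0.91 [161. 259.] [ 0.5038 -0.3259  0.    ]
stylus 0.93 [202. 181.] [ 0.4307 -0.2081  0.145 ]
stylus 0.81 [138. 164.] [ 0.36   -0.3292  0.145 ]
stylus 0.67 [144. 199.] [ 0.4482 -0.3235  0.145 ]
spatula 0.82 [156. 246.] [ 0.5553 -0.31    0.145 ]
stylus_tip 0.85 [150. 196.] [ 0.3573 -0.33    0.03  ]
stylus_tip 0.64 [207. 211.] [ 0.4247 -0.2126  0.03  ]
stylus_tip 0.6 [153. 226.] [ 0.4382 -0.3304  0.03  ]
dish 0.56 [354. 170.] [0.3683 0.1369 0.    ]
dish 0.46 [278. 222.] [ 0.4694 -0.0675  0.    ]
jar 0.87 [322. 332.] [ 0.731  -0.0352  0.    ]
jar 0.24 [216. 348.] [ 0.7172 -0.2409  0.    ]
slide_box 0.63 [218. 350.] [ 0.7223 -0.2382  0.    ]
bed 0.75 [349. 243.] [0.5522 0.0702 0.    ]Traceback (most recent call last):
  File "<stdin>", line 9, in <module>
ValueError: it knows: bed, dish, hanger, jar, needle_tip, port, push_plate, seam, slide_box, spatula, stylus, stylus_tip
```

```bash
python3 - <<'E'
from h import *
Z=dict(seam_a=.062,port=.072,needle_tip=.089,push_plate=.095,hanger=0,stylus=.145,spatula=.145,stylus_tip=.03,dish=0,jar=0,slide_box=0,bed=0)
p,rt=shot("scene");save(p,"s.png",s=1.42)
p,rt=shot("top"); save(p,"t.png",s=1.42)
print(-rt[0].T@rt[1])
for k,z in Z.items():
        for d in ctrl.place_of(p,k)[:4]:
            print(k,round(d["conf"],2),np.round(d["pixel"]),np.round(atz(d["pixel"],p,z,rt),4))
E
```

```text
[ 0.34319359 -0.07595123  1.13550563]
seam_a 0.88 [256. 188.] [0.5864 0.0093 0.062 ]
seam_a 0.82 [253. 204.] [0.5472 0.0147 0.062 ]
seam_a 0.69 [266. 227.] [ 0.4895 -0.0184  0.062 ]
seam_a 0.62 [270. 206.] [ 0.5423 -0.0271  0.062 ]
port 0.77 [231. 192.] [0.5753 0.069  0.072 ]
push_plate 0.8 [288. 205.] [ 0.5373 -0.0719  0.095 ]
push_plate 0.54 [404. 244.] [ 0.4454 -0.3423  0.095 ]
hanger 0.94 [386. 224.] [ 0.5049 -0.3213  0.    ]
stylus 0.77 [348. 256.] [ 0.413  -0.2023  0.145 ]
stylus 0.51 [404. 240.] [ 0.4485 -0.3294  0.145 ]
stylus 0.51 [403. 290.] [ 0.3382 -0.3235  0.145 ]
spatula 0.62 [394. 189.] [ 0.5645 -0.3106  0.145 ]
spatula 0.16 [267. 226.] [ 0.48   -0.0249  0.145 ]
stylus_tip 0.51 [392. 247.] [ 0.4436 -0.3271  0.03  ]
stylus_tip 0.51 [390. 290.] [ 0.3393 -0.3186  0.03  ]
dish 0.82 [210. 279.] [0.3649 0.1282 0.    ]
dish 0.45 [267. 226.] [ 0.5    -0.0154  0.    ]
jar 0.68 [280. 138.] [ 0.7363 -0.0486  0.    ]
slide_box 0.64 [353. 142.] [ 0.7252 -0.2437  0.    ]
bed 0.72 [234. 205.] [0.5552 0.0687 0.    ]
```

View pics/s.png

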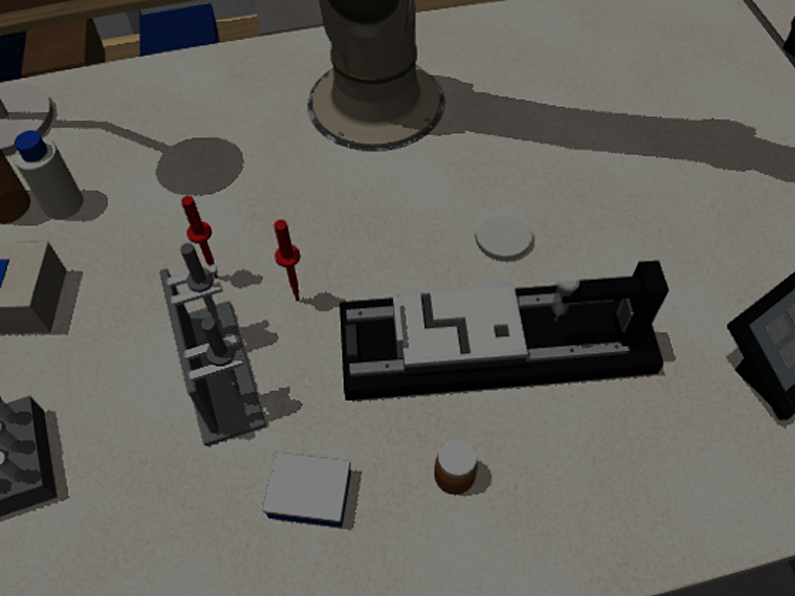

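View pics/t.png

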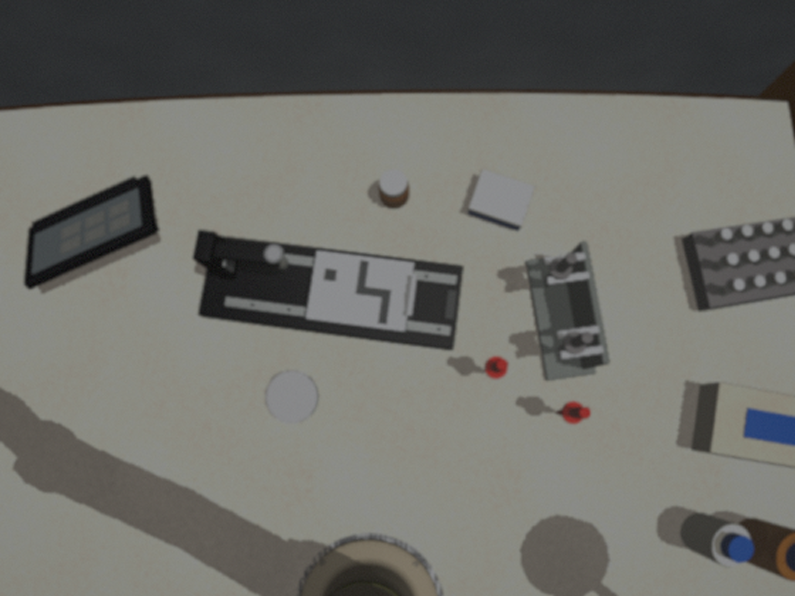

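Near-upright grey handles: stylus candidates are scene (138,187) [near fork, net says stylus], (152,247) [far fork, net says spatula]; the red ones at (133,164) and (202,181) are decoys. I'll confirm with the wrist camera from above.

```bash
cat >> h.py <<'E'
def ori(th):  # tool down, jaw axis along angle th
    c,s=np.cos(th),np.sin(th)
    return Ro.from_matrix(np.array([[0,-s,c],[0,c,s],[-1,0,0]])).as_euler('xyz')
E
python3 - <<'E' 2>&1 | grep -v Warn
from h import *
# crop of the scene picture for identity
p,rt=shot("scene"); save(p,"hang.png",(100,120,120,200),3)
o=ctrl.get_obs();print(Ro.from_euler('xyz',o["tcp_rot"]).as_matrix().round(2))
ctrl.move_straight([0.318,0.651,0.36],rate=.3)
for th in(1.69,1.69-np.pi):
    print(th,ctrl.solve_ik([.447,-.33,.38],ori(th)),ctrl.solve_ik([.447,-.33,.16],ori(th)))
th=min((1.69,1.69-np.pi),key=lambda t:(lambda q:9 if q is None else abs(q[6]))(ctrl.solve_ik([.45,-.25,.40],ori(t))))
ctrl.reach([.45,-.25,.40],ori(th))
p,rt=shot("wrist"); save(p,"w1.png"); print(th,rt, np.round(p["hand_eye"],3),ctrl.get_obs()["time"])
for k,z in dict(stylus=.145,spatula=.145,hanger=0).items():
    for d in ctrl.place_of(p,k)[:3]: print(k,d["conf"],np.round(d["pixel"]),atz(d["pixel"],p,z,rt))
E
```

```text
[[ 0.   -0.9   0.44]
 [-0.    0.44  0.9 ]
 [-1.   -0.   -0.  ]]
1.69 [ 0.95969232  0.27595297 -0.55386661  1.73731231  0.15612543  1.17233439
  2.05192976] [ 0.7978589   0.48102764 -0.37082948  2.01986227  0.26765957  0.68669796
  1.94693298]
-1.4515926535897932 [-0.18707896  0.33617211  1.00276587  1.79921476 -0.30628531  1.17383569
 -0.5406769 ] [-0.13944276  0.72377324  1.11362347  2.07533884 -0.85703456  0.90445926
  0.018669  ]
-1.4515926535897932 (array([[ 0.12100819, -0.99265095,  0.00105093],
       [-0.95565483, -0.11621173,  0.27058951],
       [-0.26847881, -0.03374788, -0.96269425]]), array([-0.30295635,  0.31364642,  0.67673634])) [[-0.001 -0.27   0.963 -0.167]
 [ 0.001 -0.963 -0.27   0.068]
 [ 1.     0.     0.001  0.   ]
 [ 0.     0.     0.     1.   ]] 5.45
stylus 0.77 [327. 258.] [ 0.34728389 -0.32552915  0.145     ]
stylus 0.73 [344. 182.] [ 0.44798432 -0.33007073  0.145     ]
stylus 0.57 [241. 198.] [ 0.41235691 -0.20850197  0.145     ]
spatula 0.77 [343.  80.] [ 0.56140019 -0.30945843  0.145     ]
hanger 0.63 [328. 130.] [ 0.50187345 -0.32299231  0.        ]
```

View pics/hang.png

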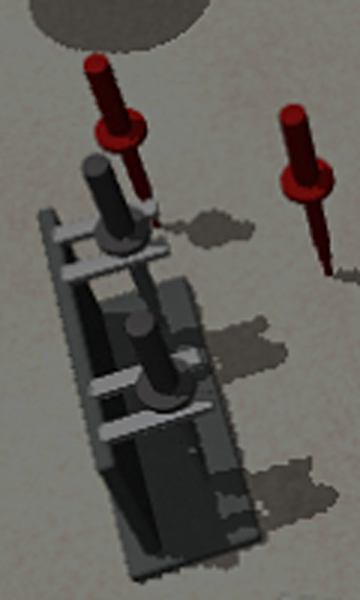

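View pics/w1.png

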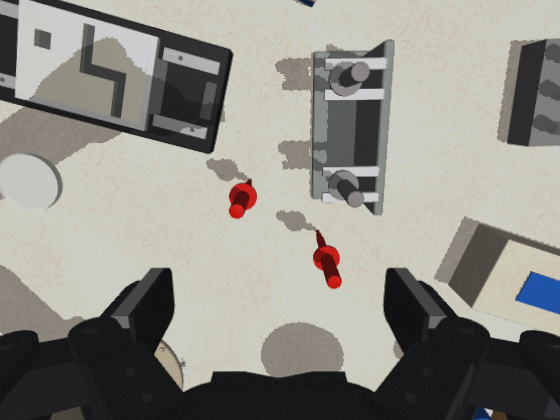

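Hanger tools at wrist (345,185) near and (347,75) far, red ones at (242,197) and (327,258). The tips are hidden from above, so I take one tilted look.

```bash
python3 - <<'E' 2>&1 | grep -v Warn
from h import *
best=None; q0=np.array(ctrl.get_obs()["joint_positions"])
for az in(-1.57,-1.2,-0.9,-1.9):
  for el in(.5,.7,.9):
    x=np.array([np.cos(az)*np.cos(el),np.sin(az)*np.cos(el),-np.sin(el)])
    for ro in np.arange(0,6.28,.785):
      e1=np.cross(x,[0,0,1]);e1/=np.linalg.norm(e1);e2=np.cross(x,e1)
      z=np.cos(ro)*e1+np.sin(ro)*e2; M=np.c_[x,np.cross(z,x),z]
      for dist in(.1,.16):
        P=np.array([.5,-.32,.09])-x*dist
        if P[2]<.14: continue
        he=np.array([[-.001,-.27,.963,-.167],[.001,-.963,-.27,.068],[1,0,.001,0]])
        cam=M@he[:,3]+P; ax=M@he[:,2]; v=np.array([.5,-.32,.09])-cam; 
        ang=np.arccos(ax@v/np.linalg.norm(v)); elev=np.arcsin(-v[2]/np.linalg.norm(v))
        if ang>.35 or elev>.75 or cam[2]<.25: continue
        q=ctrl.solve_ik(list(P),Ro.from_matrix(M).as_euler('xyz'))
        if q is None: continue
        c=np.abs(np.array(q)-q0).max()+elev
        if best is None or c<best[0]: best=(c,q,P,az,el,ro,elev,ang)
print(best)
E
```

```text
(np.float64(1.1319350439125309), array([-0.65045921,  0.74464283,  0.97782491,  1.98553516,  0.09731071,
        0.77648526, -0.19270529]), array([ 0.5321536 , -0.22588327,  0.21533231]), -1.9, 0.9, np.float64(3.14), np.float64(0.6949712096087979), np.float64(0.06633196350541606))
```

```bash
python3 - <<'E' 2>&1 | grep -v Warn
from h import *
q0=ctrl.get_obs()["joint_positions"]
ctrl.set_joints([-0.65045921,0.74464283,0.97782491,1.98553516,0.09731071,0.77648526,-0.19270529])
p,rt=shot("wrist"); save(p,"w2.png")
for k,z in dict(stylus=.145,spatula=.145,stylus_tip=.03).items():
    for d in ctrl.place_of(p,k)[:3]: print(k,d["conf"],np.round(d["pixel"]),atz(d["pixel"],p,z,rt).round(4))
ctrl.set_joints(q0); print(ctrl.get_obs()["time"])
E
```

```text
stylus 0.94 [224. 250.] [ 0.4443 -0.3279  0.145 ]
stylus 0.94 [134. 241.] [ 0.3774 -0.2883  0.145 ]
stylus 0.67 [108. 143.] [ 0.4357 -0.1871  0.145 ]
spatula 0.74 [350. 214.] [ 0.5627 -0.3097  0.145 ]
spatula 0.33 [226. 251.] [ 0.4449 -0.3308  0.145 ]
stylus_tip 0.93 [234. 159.] [ 0.4451 -0.3286  0.03  ]
stylus_tip 0.79 [154. 161.] [ 0.3598 -0.3036  0.03  ]
stylus_tip 0.68 [282. 125.] [ 0.5104 -0.3014  0.03  ]
7.5667
```

View pics/w2.png

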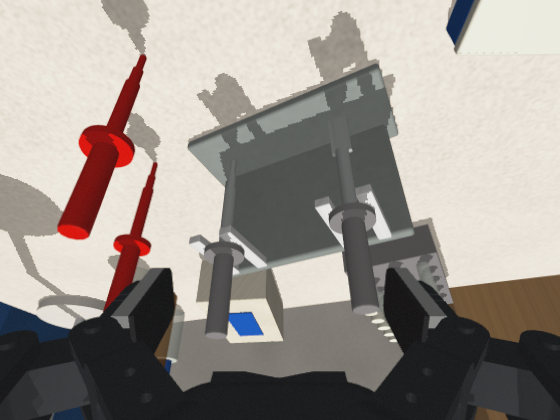

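Confirmed: the near-fork tool, wrist (224,250), has a thin point at (234,160). The far one ends in a blade at (340,130). Grasping the near one.

```bash
python3 - <<'E' 2>&1 | grep -v Warn
from h import *
th=-1.41; S=[.4465,-.3285]
ctrl.reach(S+[.30],ori(th))
ctrl.move_straight(S+[.164],rate=.12,threshold=8)
f0=ctrl.get_obs()["force"]
ctrl.grip(0.01); o=ctrl.get_obs(); print(o["finger_gap"],o["tcp_pos"],f0,o["force"])
ctrl.move_straight(S+[.36],rate=.15)
o=ctrl.get_obs(); print(o["finger_gap"],o["force"],o["time"])
# to above the seam
ctrl.reach([.50,-.03,.34],ori(th))
p,rt=shot("wrist"); save(p,"w3.png")
for k,z in dict(seam_a=.062,port=.072,push_plate=.095,needle_tip=.089,stylus_tip=.209,bed=0).items():
    for d in ctrl.place_of(p,k)[:5]: print(k,round(d["conf"],2),np.round(d["pixel"]),atz(d["pixel"],p,z,rt).round(4))
o=ctrl.get_obs(); print(o["tcp_pos"],o["time"])
E
```

```text
0.016376015775897174 [ 0.44657588 -0.32842877  0.16421455] [-0.34303023  0.84928057  0.14882247] [-0.13229743  1.72898915  4.99945659]
0.016648544562692574 [ 0.25735856 -0.14824363 -0.94548236] 11.5167
seam_a 0.96 [249. 131.] [0.5407 0.0116 0.062 ]
seam_a 0.96 [258.  93.] [0.5853 0.0067 0.062 ]
seam_a 0.92 [282. 141.] [ 0.5344 -0.031   0.062 ]
seam_a 0.81 [272. 172.] [ 0.4945 -0.0244  0.062 ]
seam_a 0.6 [134.  78.] [0.5785 0.1526 0.062 ]
port 0.68 [206.  99.] [0.5688 0.0648 0.072 ]
push_plate 0.63 [154. 234.] [0.4009 0.1077 0.095 ]
push_plate 0.56 [279. 242.] [ 0.4144 -0.0465  0.095 ]
needle_tip 0.56 [135.  78.] [0.5777 0.141  0.089 ]
needle_tip 0.27 [152. 234.] [0.3983 0.1113 0.089 ]
stylus_tip 0.93 [383. 235.] [ 0.4783 -0.1304  0.209 ]
stylus_tip 0.91 [280. 196.] [ 0.4985 -0.0332  0.209 ]
stylus_tip 0.91 [446. 294.] [ 0.4311 -0.2018  0.209 ]
bed 0.95 [210. 113.] [0.5522 0.0717 0.    ]
bed 0.33 [204.  94.] [0.5748 0.0825 0.    ]
[ 0.50003049 -0.03071037  0.34009012] 13.0333
```

View pics/w3.png

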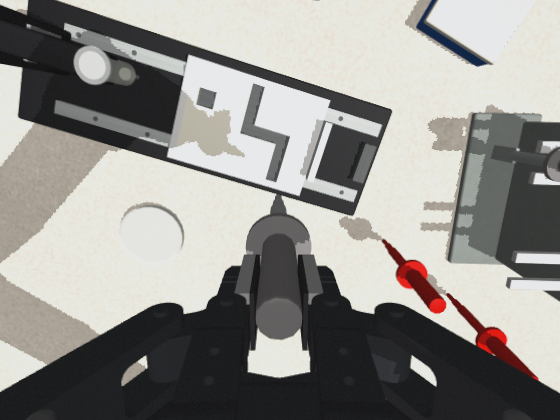

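The stylus is in the fingers, with its tip at (280,196). The seam corners are at A (272,172), B (282,141), C (249,131) and D (258,93). Next I hover close to it and fit the seam against the tip.

```bash
python3 - <<'E' 2>&1 | grep -v Warn
from h import *
import pickle
th=-1.41; o3=ori(th); L=[]
for P in([.492,-.022,.225],[.585,.008,.225]):
    ctrl.reach(P,o3) if P[0]<.5 else ctrl.move_straight(P,rate=.1)
    o=ctrl.get_obs(); p,rt=shot("wrist"); 
    z=o["tcp_pos"][2]-.134; print(o["tcp_pos"],z,o["time"])
    r={k:[(d["conf"],d["pixel"],atz(d["pixel"],p,zz,rt)) for d in ctrl.place_of(p,k)[:6]] for k,zz in dict(seam_a=.062,port=.072,stylus_tip=z,needle_tip=.089).items()}
    L.append((p,rt,o,r))
    for k,v in r.items():
        for c,px,X in v: print(k,round(c,2),np.round(px,1),X.round(4))
pickle.dump(L,open("L.pkl","wb"))
im=np.hstack([cv2.resize(l[0]["image"][20:270,130:430,::-1],None,fx=1.33,fy=1.33,interpolation=cv2.INTER_CUBIC) for l in L]); cv2.imwrite("pics/w4.png",im); print(im.shape)
E
```

```text
[ 0.49263342 -0.02279485  0.22577749] 0.09177748624591303 13.5667
seam_a 0.92 [294.1 142. ] [ 0.5366 -0.0311  0.062 ]
seam_a 0.82 [280.2 187.2] [ 0.4927 -0.0252  0.062 ]
seam_a 0.67 [261.6  78.1] [0.5864 0.0066 0.062 ]
seam_a 0.56 [248.2 129.3] [0.5412 0.0123 0.062 ]
port 0.34 [245.6 128.3] [0.5422 0.014  0.072 ]
stylus_tip 0.85 [278.  197.5] [ 0.4893 -0.0236  0.0918]
stylus_tip 0.77 [496.6 336.1] [ 0.3861 -0.2561  0.0918]
stylus_tip 0.71 [417.9 266.8] [ 0.4449 -0.1619  0.0918]
needle_tip 0.83 [90.8 50.7] [0.5821 0.1404 0.089 ]
needle_tip 0.26 [537.6 206.8] [ 0.5167 -0.2515  0.089 ]
[0.58440661 0.00770639 0.22502354] 0.09102353969778718 14.9417
seam_a 0.93 [278.6 185.5] [0.5859 0.0072 0.062 ]
seam_a 0.91 [308.8 237.1] [ 0.5392 -0.0307  0.062 ]
seam_a 0.78 [264.6 225. ] [0.5447 0.0145 0.062 ]
port 0.59 [210.  194.4] [0.5693 0.0692 0.072 ]
stylus_tip 0.88 [277.8 196.6] [0.5818 0.0073 0.091 ]
needle_tip 0.62 [127.2 175.7] [0.5787 0.1387 0.089 ]
(332, 798, 3)
```

View pics/w4.png

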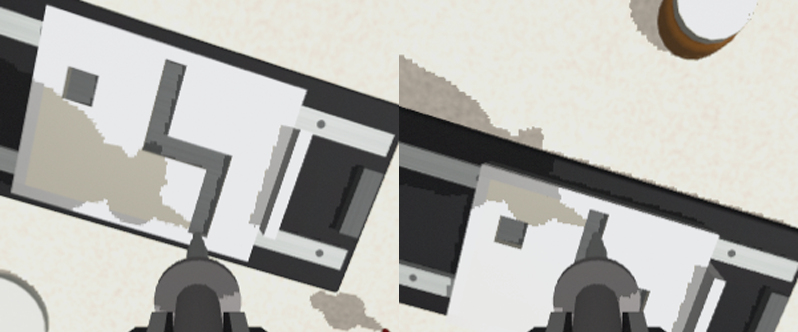

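```bash
python3 - <<'E' 2>&1 | grep -v Warn
from h import *
o3=ori(-1.41)
A,B,C,D=[np.array(v) for v in((.4924,-.0254),(.5370,-.0313),(.5429,.0133),(.5875,.0074))]
off=np.array([.0029,.0006])
T=lambda v,z:[*(v+off),z]
ctrl.move_straight([.5844,.0077,.235],rate=.1)
ctrl.move_straight(T(A,.235),rate=.15); ctrl.move_straight(T(A,.211),rate=.06); ctrl.hold(.2)
o=ctrl.get_obs(); p,rt=shot("wrist")
print(o["tcp_pos"],o["force"])
for k,z in dict(seam_a=.062,stylus_tip=o["tcp_pos"][2]-.134).items():
    for d in ctrl.place_of(p,k)[:5]: print(k,round(d["conf"],2),np.round(d["pixel"],1),atz(d["pixel"],p,z,rt).round(4))
save(p,"w5.png",(200,100,160,130),4); print(ctrl.get_obs()["time"])
print(proj([[*A,.062],[*A,.072]],p,rt))
E
```

```text
[ 0.49546572 -0.02484812  0.21122404] [-0.60816419 -0.04157476  0.33954655]
seam_a 0.87 [244.8 131.4] [0.5425 0.0121 0.062 ]
seam_a 0.82 [258.9  82.3] [0.5844 0.0057 0.062 ]
seam_a 0.78 [292.1 144.1] [ 0.5384 -0.0307  0.062 ]
seam_a 0.61 [277.9 192.5] [ 0.4932 -0.0253  0.062 ]
seam_a 0.17 [180.1  85.4] [0.5711 0.0709 0.062 ]
stylus_tip 0.93 [277.2 196.8] [ 0.4927 -0.0248  0.0772]
stylus_tip 0.63 [423.  270.3] [ 0.4453 -0.1694  0.0772]
stylus_tip 0.59 [500.  342.4] [ 0.3831 -0.2635  0.0772]
17.125
[[277.86604841 193.39784932]
 [277.85966999 195.8590177 ]]
```

View pics/w5.png

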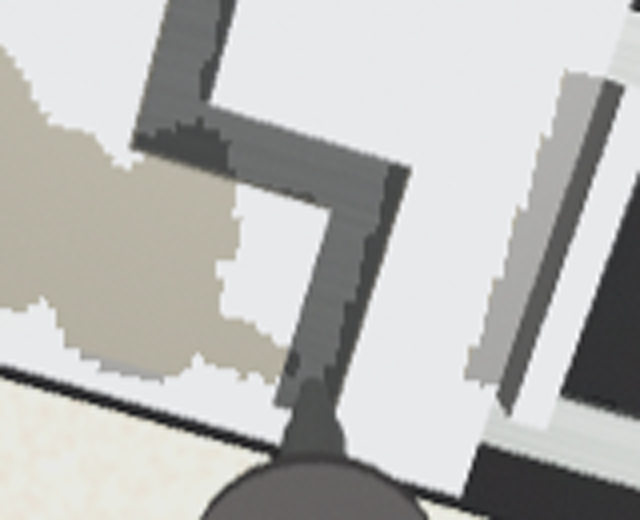

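The tip at (278,195) sits in the groove mouth just inboard of the closed end. The lateral match is about 0.5 mm. I lower it and trace.

```bash
python3 - <<'E' 2>&1 | grep -v Warn
from h import *
A,B,C,D=[np.array(v) for v in((.4924,-.0254),(.5370,-.0313),(.5429,.0133),(.5875,.0074))]
off=np.array([.0024,.0006])
T=lambda v,z:[*(v+off),z]
ctrl.move_straight(T(A,.211),rate=.05)
hit=ctrl.move_straight(T(A,.1945),rate=.02,threshold=3)
o=ctrl.get_obs(); print(hit,o["tcp_pos"],o["force"])
z=o["tcp_pos"][2]+.0015 if hit else .1965
if not hit or o["tcp_pos"][2]<.200:
    ctrl.move_straight(T(A,z),rate=.03)
    for V in(B,C,D):
        s=ctrl.move_straight(T(V,z),rate=.03,threshold=6)
        o=ctrl.get_obs(); print(s,o["tcp_pos"],o["force"],o["time"])
        if s: break
else: print("NOT IN")
p,rt=shot("wrist")
for d in ctrl.place_of(p,"stylus_tip")[:1]: print(d["pixel"])
save(p,"w6.png",(200,100,160,130),4)
E
```

```text
True [ 0.49471146 -0.02476916  0.19553878] [0.32084054 0.61363983 5.26549369]
False [ 0.53924919 -0.03066074  0.19705323] [-0.16391067 -0.0924312  -1.08414105] 20.0
False [0.54529773 0.01368303 0.19707278] [-0.08924606  1.29583938 -0.2580677 ] 21.65
False [0.58974188 0.00804165 0.1970573 ] [-0.47416144  0.02366169 -0.66817736] 23.3
[277.1, 197.9]
```

```bash
python3 - <<'E' 2>&1 | grep -v Warn
from h import *
o3=ori(-1.41); S=[.4466,-.3284]
P=ctrl.get_obs()["tcp_pos"]
ctrl.move_straight([P[0],P[1],.24],rate=.08)
ctrl.move_straight([P[0],P[1],.38],rate=.25)
ctrl.reach(S+[.38],o3); ctrl.move_straight(S+[.31],rate=.15)
h1=ctrl.move_straight(S+[.175],rate=.09,threshold=6); print(h1,ctrl.get_obs()["tcp_pos"])
if not h1:
    h=ctrl.move_straight(S+[.1625],rate=.02,threshold=4); o=ctrl.get_obs(); print(h,o["tcp_pos"],o["force"],o["time"])
    ctrl.grip(.085); ctrl.hold(.2)
    ctrl.move_straight(S+[.30],rate=.15)
    ctrl.reach([.45,-.22,.36],o3)
p,rt=shot("wrist"); save(p,"w7.png")
for k,z in dict(stylus=.145,spatula=.145,push_plate=.095,port=.072,needle_tip=.089).items():
    for d in ctrl.place_of(p,k)[:4]: print(k,round(d["conf"],2),np.round(d["pixel"],1),atz(d["pixel"],p,z,rt).round(4))
print(ctrl.get_obs()["time"])
E
```

```text
False [ 0.44682757 -0.32856455  0.17541617]
True [ 0.44659515 -0.32833601  0.16418206] [0.16123812 0.84975793 5.87959716] 28.9667
stylus 0.97 [374.6 196. ] [ 0.4469 -0.3288  0.145 ]
stylus 0.77 [261.7 206.3] [ 0.4149 -0.2069  0.145 ]
stylus 0.73 [352.8 274.8] [ 0.3495 -0.3258  0.145 ]
spatula 0.85 [385.8  82.8] [ 0.5636 -0.312   0.145 ]
push_plate 0.65 [165.1  84.7] [ 0.5264 -0.0756  0.095 ]
push_plate 0.27 [80.7 52.4] [0.5445 0.0193 0.095 ]
port 0.82 [48.6 21.9] [0.5721 0.0674 0.072 ]
port 0.67 [108.2  20. ] [0.5859 0.0007 0.072 ]
needle_tip 0.58 [382.8  80.8] [ 0.5719 -0.3232  0.089 ]
31.7667
```

View pics/w7.png

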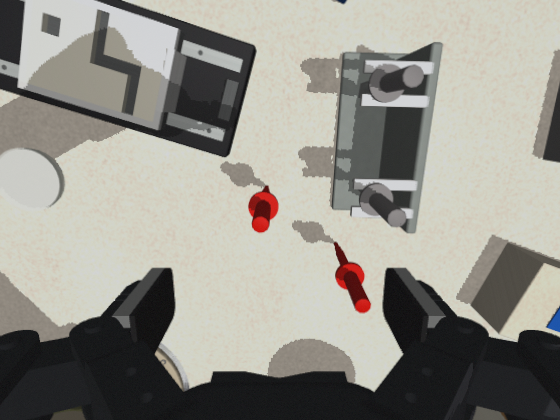

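The stylus hangs in its near fork at (375,196), and I see nothing else disturbed. Next is the push, stopping short first.

```bash
python3 - <<'E' 2>&1 | grep -v Warn
from h import *
ey=np.array([.1305,.9914]); Pp=np.array([.532,-.075])
s=Pp-.048*ey
qs=[(t,ctrl.solve_ik([*s,.08],ori(t)),ctrl.solve_ik([*(s+.12*ey),.08],ori(t))) for t in(-.131,np.pi-.131)]
for t,a,b in qs: print(t,a,b)
q0=np.array(ctrl.get_obs()["joint_positions"])
t=min([q for q in qs if q[1] is not None and q[2] is not None],key=lambda q:abs(np.array(q[1])-q0).max())[0]
ctrl.grip(0)
ctrl.reach([*s,.26],ori(t))
print(ctrl.move_straight([*s,.080],rate=.12,threshold=8))
h=ctrl.move_straight([*(Pp+.012*ey),.080],rate=.03,threshold=3)
o=ctrl.get_obs(); c=np.array(o["tcp_pos"]); print(t,h,c,o["force"],o["time"],(c[:2]-Pp)@ey)
p,rt=shot("wrist"); save(p,"w8.png")
for k,z in dict(port=.072,needle_tip=.089).items():
    for d in ctrl.place_of(p,k)[:4]: print(k,round(d["conf"],2),np.round(d["pixel"],1),atz(d["pixel"],p,z,rt).round(4))
np.save("c.npy",np.r_[c,t])
E
```

```text
-0.131 [-0.16866112  0.60711134  0.43207123  2.14995892 -0.53422416  0.48836923
  0.54381516] [-0.40440244  0.61260794  0.4536747   2.14730667 -0.55751706  0.49645531
  0.34565805]
3.010592653589793 [-0.44440769  0.76753577  0.91712248  2.16570937 -0.99308114  0.71817477
 -2.105584  ] [-0.666138    0.76887882  0.91718094  2.16222022 -0.9917792   0.72017535
 -2.33017647]
False
-0.131 False [ 0.53355872 -0.06330081  0.08002509] [-0.70621019 -0.27168286  0.30641314] 37.25 0.011801991308256765
```

View pics/w8.png

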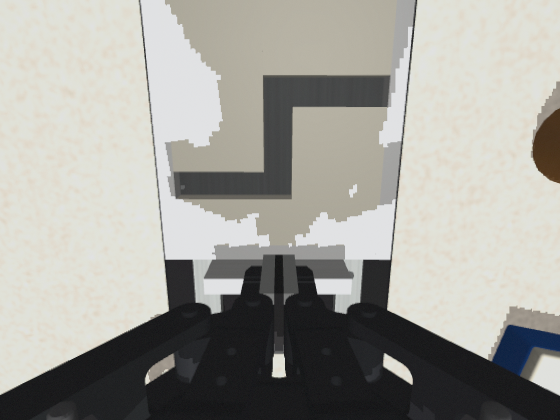

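The fingers are just behind the plate (its top strip at rows 278–293), not yet touching. I continue until contact and then push.

```bash
python3 - <<'E' 2>&1 | grep -v Warn
from h import *
ey=np.array([.1305,.9914]); c=np.load("c.npy"); t=c[3]; c=c[:2]
h=ctrl.move_straight([*(c+.03*ey),.080],rate=.02,threshold=2.5)
o=ctrl.get_obs(); k=np.array(o["tcp_pos"]); print(h,k,o["force"],o["time"],(k[:2]-c)@ey)
np.save("k.npy",np.r_[k[:2],t])
if h:
    g=k[:2]+.064*ey
    ctrl.move_straight([*g,.080],rate=.05); o=ctrl.get_obs(); print(o["tcp_pos"],o["force"])
    ctrl.move_straight([*(g-.01*ey),.080],rate=.1)
    o=ctrl.get_obs(); f=o["time"]
    L={}
    for n in("wrist","scene","top"):
        p,rt=shot(n); save(p,n+"9.png")
        for kk,z in dict(port=.072,needle_tip=.089,push_plate=.095).items():
            for d in ctrl.place_of(p,kk)[:2]: print(n,kk,round(d["conf"],2),np.round(d["pixel"],1),atz(d["pixel"],p,z,rt).round(4))
    print(f)
E
```

```text
False [ 0.5374629  -0.03368228  0.08001515] [-0.04832914  0.65527947 -0.07753061] 39.0417 0.02987330594286155
```

```bash
python3 - <<'E' 2>&1 | grep -v Warn
from h import *
o=ctrl.get_obs(); L=[]
for n in("wrist","scene","top"):
    p,rt=shot(n); L.append(p["image"])
    for kk,z in dict(port=.072,needle_tip=.089,push_plate=.095,seam_a=.062).items():
        for d in ctrl.place_of(p,kk)[:4]: print(n,kk,round(d["conf"],2),np.round(d["pixel"],1),atz(d["pixel"],p,z,rt).round(4))
im=np.hstack([cv2.resize(L[0],(400,300)),cv2.resize(L[1][150:300,220:420],(400,300))])[:,:,::-1]; cv2.imwrite("pics/c1.png",im)
E
```

```text
wrist port 0.67 [318.3  30.5] [0.5683 0.0665 0.072 ]
wrist seam_a 0.96 [196.3 234.9] [ 0.4923 -0.025   0.062 ]
wrist seam_a 0.93 [279.6 154.2] [0.5439 0.0131 0.062 ]
wrist seam_a 0.65 [275.6 234.2] [ 0.536  -0.0304  0.062 ]
wrist seam_a 0.61 [366.2 156. ] [0.5885 0.0062 0.062 ]
scene port 0.69 [353.7 232.9] [0.5702 0.0672 0.072 ]
scene port 0.57 [150.7 227.1] [ 0.4663 -0.3283  0.072 ]
scene needle_tip 0.95 [393.4 227.8] [0.5857 0.1425 0.089 ]
scene needle_tip 0.46 [146.3 198. ] [ 0.4051 -0.3285  0.089 ]
scene push_plate 0.94 [277.7 225.9] [ 0.5342 -0.0794  0.095 ]
scene seam_a 0.93 [323.7 230.4] [0.5457 0.0125 0.062 ]
scene seam_a 0.79 [328.6 247.7] [0.5863 0.0117 0.062 ]
scene seam_a 0.71 [218.2 348.9] [ 0.7421 -0.2342  0.062 ]
scene seam_a 0.7 [304.3 228.6] [ 0.5328 -0.0247  0.062 ]
top push_plate 0.83 [290.8 206.2] [ 0.5348 -0.0773  0.095 ]
top seam_a 0.84 [251.5 203.6] [0.5477 0.0186 0.062 ]
top seam_a 0.81 [270.  208.1] [ 0.5364 -0.0267  0.062 ]
top seam_a 0.57 [268.  226.4] [ 0.4915 -0.0221  0.062 ]
```

View pics/c1.png

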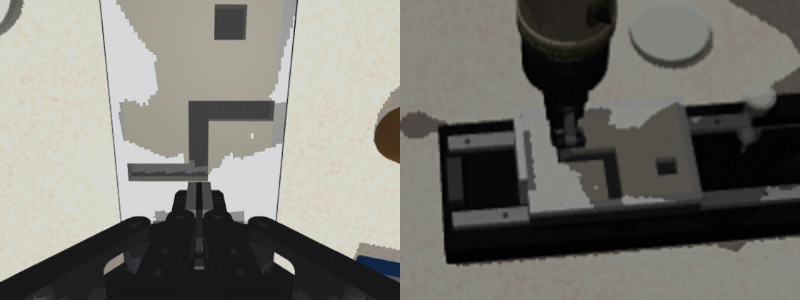

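```bash
python3 - <<'E' 2>&1 | grep -v Warn
from h import *
o=ctrl.get_obs(); p,rt=shot("wrist"); print(o["time"],o["finger_gap"],o["tcp_pos"],Ro.from_euler('xyz',o["tcp_rot"]).as_matrix().round(3),o["force"],o["tau"])
X=np.array(o["tcp_pos"]); print("tcp px",proj([X,X+[0,0,.03],[*X[:2],.072]],p,rt).round(1))
ey=np.array([.1305,.9914]);ex=np.array([.9914,-.1305]);P=np.array([.5345,-.0784])
print("plate px",proj([[*(P+s*.035*ex),.095] for s in(-1,0,1)]+[[*(P+s*.035*ex+.008*ey),.072] for s in(-1,0,1)],p,rt).round(1))
save(p,"w10.png",(130,180,300,240),2.6)
E
```

```text
39.7917 -0.00035924983560155135 [ 0.5374641  -0.03357109  0.07999135] [[-0.     0.131  0.991]
 [-0.     0.991 -0.131]
 [-1.    -0.    -0.   ]] [-0.23169071 -0.81295127 -0.58678989] [ 2.79754138e-03 -6.10829687e+01  8.37485522e+00 -1.27425000e+01
  7.60488678e-03  1.64305220e-03  6.20057426e-05]
tcp px [[279.1 251.7]
 [279.2 278.4]
 [279.1 246. ]]
plate px [[215.  346.7]
 [284.9 346.6]
 [354.8 346.7]
 [221.5 307.8]
 [284.2 307.8]
 [347.  307.9]]
```

View pics/w10.png

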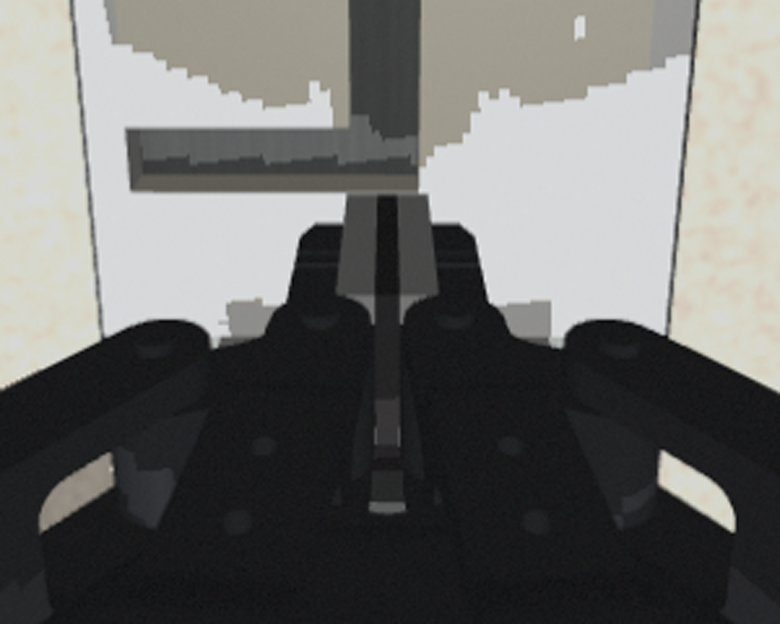

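The carriage hasn't moved (port still near y = 0.067), yet the shut fingers are already over the cover, past the plate. So the first approach didn't engage the plate. I back out above it, go lower behind it and log each step.

```bash
python3 - <<'E' 2>&1 | grep -v Warn
from h import *
ey=np.array([.1305,.9914]); P=np.array([.5345,-.0784]); ang=-.131
g=lambda m:(lambda o:print(m,np.round(o["tcp_pos"],4),np.round(o["force"],2),round(o["time"],2)))(ctrl.get_obs())
X=ctrl.get_obs()["tcp_pos"]
ctrl.move_straight([X[0],X[1],.13],rate=.15); g("up")
s=P-.035*ey
ctrl.move_straight([*s,.13],rate=.2); g("back")
print(ctrl.move_straight([*s,.066],rate=.1,threshold=8)); g("down")
h=ctrl.move_straight([*(P+.002*ey),.066],rate=.03,threshold=2.5); g("touch %s"%h)
p,rt=shot("wrist"); save(p,"w11.png",(130,100,300,240),2)
E
```

```text
up [ 0.5375 -0.0332  0.1299] [-0.42  0.56 -0.05] 40.33
back [ 0.5293 -0.1132  0.1292] [0.29 0.4  0.04] 40.88
False
down [ 0.5301 -0.113   0.0662] [0.05 0.47 0.71] 41.67
touch True [ 0.5331 -0.0876  0.0657] [ 0.57  0.04 -0.37] 42.5
```

Contact where expected. I push most of the way (60 mm), then re-measure.

```bash
python3 - <<'E' 2>&1 | grep -v Warn
from h import *
ey=np.array([.1305,.9914]); 
k=np.array(ctrl.get_obs()["tcp_pos"])[:2]; np.save("k.npy",k)
ctrl.move_straight([*(k+.060*ey),.066],rate=.045); o=ctrl.get_obs(); print(o["tcp_pos"],o["force"],o["time"])
for n in("wrist","scene","top"):
    p,rt=shot(n); save(p,n+"12.png")
    for kk,z in dict(port=.072,needle_tip=.089,push_plate=.095,seam_a=.062).items():
        for d in ctrl.place_of(p,kk)[:4]: print(n,kk,round(d["conf"],2),np.round(d["pixel"],1),atz(d["pixel"],p,z,rt).round(4))
print(ctrl.get_obs()["time"])
E
```

```text
[ 0.54068597 -0.02809541  0.06607841] [-0.56317428 -0.7622919  -2.35646815] 44.0417
wrist push_plate 0.84 [270.3 258.1] [ 0.5381 -0.0188  0.095 ]
wrist seam_a 0.82 [179.9 134.2] [0.5016 0.0357 0.062 ]
wrist seam_a 0.79 [270.1 130.9] [0.5442 0.0317 0.062 ]
wrist seam_a 0.72 [378.2  30.5] [0.597  0.0678 0.062 ]
wrist seam_a 0.57 [272.1  27.8] [0.5511 0.075  0.062 ]
scene port 0.82 [385.  230.6] [0.5791 0.13   0.072 ]
scene needle_tip 0.65 [161.  258.6] [ 0.5525 -0.3122  0.089 ]
scene needle_tip 0.57 [392.3 224.2] [0.5773 0.143  0.089 ]
scene push_plate 0.7 [306.7 219.7] [ 0.533  -0.0207  0.095 ]
scene seam_a 0.9 [333.2 227.1] [0.5425 0.0333 0.062 ]
scene seam_a 0.79 [357.3 246. ] [0.5953 0.0683 0.062 ]
scene seam_a 0.77 [354.8 223.6] [0.5443 0.0784 0.062 ]
scene seam_a 0.68 [354.1 168.5] [0.4092 0.1174 0.062 ]
top push_plate 0.83 [263.7 203.5] [ 0.5415 -0.0132  0.095 ]
top seam_a 0.97 [242.7 224.1] [0.4972 0.0394 0.062 ]
top seam_a 0.93 [229.1 202.6] [0.5504 0.0737 0.062 ]
top seam_a 0.73 [244.1 202.3] [0.551  0.0368 0.062 ]
44.7917
```

```bash
python3 - <<'E' 2>&1 | grep -v Warn
from h import *
ey=np.array([.1305,.9914]); ex=np.array([.9914,-.1305])
X=np.array(ctrl.get_obs()["tcp_pos"])
ctrl.move_straight([*(X[:2]-.012*ey),.066],rate=.1)
ctrl.move_straight([*(X[:2]-.012*ey),.26],rate=.3)
q=None
for x in(.66,.63):
    if ctrl.solve_ik([x,.12,.26],ori(-1.70)) is not None: break
ctrl.reach([x,.12,.26],ori(-1.70)); ctrl.hold(.15)
for i in range(2):
    o=ctrl.get_obs(); p,rt=shot("wrist"); save(p,f"n{i}.png")
    for kk,z in dict(port=.072,needle_tip=.089).items():
        for d in ctrl.place_of(p,kk)[:3]:
            W=atz(d["pixel"],p,z,rt); print(kk,round(d["conf"],2),np.round(d["pixel"],1),W.round(4),"bed x,y",(W[:2]@ex).round(4),(W[:2]@ey).round(4))
    if i==0: ctrl.move_straight([x-.02,.14,.26],rate=.1)
# edges of the dark port square and needle in own image analysis
g=cv2.cvtColor(p["image"],cv2.COLOR_RGB2GRAY); d=ctrl.place_of(p,"port")
if d:
    u,v=np.round(d[0]["pixel"]).astype(int); print(u,v); print(g[v-40:v+44:4,u-40:u+44:4])
print(ctrl.get_obs()["time"])
E
```

```text
port 0.65 [277.3 258.6] [0.5763 0.1305 0.072 ] bed x,y 0.5543 0.2046
needle_tip 0.2 [423.  285.7] [ 0.5333 -0.0189  0.089 ] bed x,y 0.5312 0.0509
port 0.56 [295.2 237.9] [0.5777 0.1297 0.072 ] bed x,y 0.5558 0.2039
needle_tip 0.93 [286.4 245.9] [0.5764 0.1397 0.089 ] bed x,y 0.5532 0.2137
295 238
[[ 46  46  39  38  63  63  63  63  61  62  61  60  58  59  60  58  57  55
   56  53  55]
 [201 202 132 131 233 233 233 233 233 232 233 233 233 233 233 233 233 233
  233 232 231]
 [203 204  70 132 233 233 233 233 233 233 233 233 233 233 233 233 233 233
  233 233 233]
 [199 199 110 130 233 233 233 233 233 233 233 233 233 233 233 233 233 234
  233 233 233]
 [ 98 148 100 102 233 234 233 233 233 233 233 233 233 233 233 233 232 233
  233 233 233]
 [ 32  29  28  31 232 233 233 233 233 233 233 233 233 233 233 233 233 233
  233 233 233]
 [ 30  31  32  29 233 233 233 233 233 233 233 233 233 233 233 233 233 233
  233 233 233]
 [ 31  28  30  32 166 203 233 233 233 233 233 233 233 233 233 233 233 233
  233 233 233]
 [ 29  31  29  31 164 164 228 233 233 102 104 105 105  86 233 233 233 233
  233 233 233]
 
[... 375 characters left out ...]
3 233 145 103 122 113 155 233 233 233 233 233 233 233
  233 233 233]
 [ 42  41  43  51 185 177 105 104 103 105 155 200 233 233 233 233 233 233
  233 233 233]
 [ 21  17  84  83  84  33  24  83  85  84 154 161 233 233 233 233 233 233
  233 233 233]
 [ 24  25  83  85  83  25  22  83  84  84 120 159 233 233 233 233 233 233
  233 233 233]
 [ 30  31  84  82  84  26  24  84  83  84  79  66  97 182 233 233 233 233
  232 233 233]
 [ 29  31  83  83  84  25  25  69  84  84  82  30  29  30 100 233 233 233
  233 233 233]
 [ 26  26  83  84  83  26  29  68  84  84  83  29  29  27  30 233 233 233
  233 233 233]
 [ 30  34  83  83  84  27  27  56  84  83  84  33  30  30  30 233 233 233
  233 233 233]]
48.1167
```

```bash
python3 - <<'E'
import cv2,numpy as np
for f in("n1","n0"):
    g=cv2.imread(f"pics/{f}.png",0); u,v=(295,238) if f=="n1" else (277,258)
    print(f,"cols",u-20,"rows",v-16)
    for r in range(v-16,v+24,1): print(r,"".join("%4d"%x for x in g[r,u-20:u+22]))
E
```

```text
n1 cols 275 rows 222
222  232 232 232 232 232 232 232 232 232 232 232 232 232 232 232 232 232 232 232 232 232 232 233 232 232 232 232 232 232 232 232 232 232 232 232 232 232 232 232 232 232 232
223  232 232 232 232 232 232 232 232 232 232 232 233 232 231 232 232 232 232 232 232 232 232 232 232 232 232 232 232 232 232 232 232 232 232 232 232 232 232 232 232 232 232
224  232 232 232 232 232 232 232 232 232 232 232 232 232 232 232 232 232 232 232 233 232 232 232 232 232 232 232 232 232 232 232 232 232 232 232 232 232 232 232 233 232 232
225  232 232 232 232 232 232 232 232 232 232 232 232 232 232 232 232 232 232 232 232 232 232 232 232 232 232 232 232 232 232 232 232 232 232 232 232 232 232 232 232 232 232
226  203 205 232 232 232 232 232 232 232 232 232 232 232 232 232 232 232 232 233 232 232 232 232 232 232 232 232 232 232 232 232 232 232 232 232 232 233 232 232 232 232 232
227  165 169 226 216 232 232 233 232 232 232 232 232 232 232 232 232 232 232 232 232 232 232 233 232 232 232 232 232 232 233 232 232 232 232 232 232 232 232 232 232 232 233
228  165 167 193 185 232 232 232 232 230 
[... 12081 characters left out ...]
  41  37
278   29  33  32  49  83  83  82  82  83  82  84  83  83  83  82  84  82  53  25  25  26  24  27  26  24  26  56  84  84  83  83  82  83  83  83  83  83  83  83  82  43  31
279   28  29  31  46  83  83  83  84  83  83  84  84  84  82  83  83  81  54  27  25  26  26  25  27  27  27  57  84  82  84  84  84  83  83  83  83  83  83  82  82  51  28
280   28  29  30  53  82  84  83  83  82  83  84  83  83  84  84  82  82  55  27  25  26  23  26  22  24  26  55  84  83  84  83  83  83  84  82  84  84  84  83  83  55  29
281   41  41  44  67  84  83  83  83  84  82  83  83  83  81  83  82  82  52  27  26  25  26  23  26  25  25  56  84  83  82  83  83  83  83  84  82  82  83  83  82  57  42
```

In n1 the port's edges are at columns 289.0 and 308.0 (centre 298.4) and the needle tip is at column 286.7. That leaves about 12.9 mm to go, which matches the first estimate of 72.5 mm total. Final push, then a check from the same view.

```bash
python3 - <<'E' 2>&1 | grep -v Warn
from h import *
ey=np.array([.1305,.9914]); E=np.array([.54069,-.02810]); t=ori(-.131)
b=E-.02*ey
ctrl.reach([*b,.24],t); print(ctrl.move_straight([*b,.066],rate=.2,threshold=10))
g=E+.0129*ey
ctrl.move_straight([*(E-.003*ey),.066],rate=.08)
ctrl.move_straight([*g,.066],rate=.03); o=ctrl.get_obs(); print(o["tcp_pos"],(np.array(o["tcp_pos"])[:2]-E)@ey,o["force"])
ctrl.move_straight([*(g-.02*ey),.066],rate=.12)
ctrl.move_straight([*(g-.02*ey),.26],rate=.3)
ctrl.reach([.64,.14,.26],ori(-1.70)); ctrl.hold(.15)
p,rt=shot("wrist"); save(p,"n2.png")
for kk,z in dict(port=.072,needle_tip=.089).items():
    for d in ctrl.place_of(p,kk)[:2]:
        W=atz(d["pixel"],p,z,rt); print(kk,round(d["conf"],2),np.round(d["pixel"],1),W.round(4),(W[:2]@ey).round(4))
import pickle; pickle.dump((p,rt),open("n2.pkl","wb"))
print(ctrl.get_obs()["time"])
g=cv2.cvtColor(p["image"],cv2.COLOR_RGB2GRAY)
for r in range(222,258,2): print(r,"".join("%4d"%x for x in g[r,266:308]))
E
```

```text
False
[ 0.54248719 -0.01491446  0.06597323] 0.013306682921655256 [-0.11587992 -0.83237276  1.17686504]
port 0.88 [282.8 236.5] [0.5808 0.1413 0.072 ] 0.2159
needle_tip 0.77 [286.4 242.3] [0.5802 0.1379 0.089 ] 0.2124
54.3083
222  233 233 233 233 233 233 233 233 233 233 234 233 233 233 233 233 233 233 233 233 233 233 233 233 233 233 233 233 233 233 233 233 233 233 233 233 233 233 233 233 233 233
224  233 233 233 233 233 233 233 233 233 233 233 233 233 233 234 233 233 233 233 233 233 233 233 233 233 233 233 233 233 233 233 233 233 233 233 233 233 233 233 233 233 233
226  174 174 173 173 177 207 207 207 207 209 233 233 233 233 233 233 233 233 233 233 233 233 233 233 233 233 233 233 233 233 233 233 233 233 233 233 233 233 233 233 233 233
228  173 173 173 173 173 173 173 173 173 163 191 192 207 208 207 207 208 207 208 207 207 208 207 208 201 200 200 201 221 233 234 233 233 233 233 233 233 233 233 233 233 233
230  173 173 173 173 173 173 173 173 172 142 103 103 103 104 103 103 104 105 104 104 104 103 104 103  91  70  70  78 174 233 233 233 233 233 233 233 233 233 233 233 233 233
232  174 1
[... 1538 characters left out ...]
 233 233
250  233 233 233 233 233 234 233 233 233 223 167 145 147 147 106 103 107 112 119 120 120 121 119 115 106 108 148 155 156 159 214 233 233 233 233 233 233 233 233 233 233 233
252  234 233 233 233 233 233 233 233 232 153 145 146 146 134 107 121 124 125 126 126 127 126 127 126 124 118 131 155 157 156 160 205 233 233 233 233 233 233 233 233 233 233
254  185 185 185 185 185 185 185 184 166 107 105 104 106  97  86  91  94 104 106 105 104 105 105 104 106 107 112 123 134 157 157 163 233 233 233 233 233 233 233 233 233 233
256   83  83  84  83  83  84  83  84  83  39  27  27  24  24  25  25  43  84  85  84  84  85  84  84  85  84  84  84 104 157 157 160 213 233 233 233 233 233 233 233 233 233
```

```bash
python3 - <<'E' 2>&1 | grep -v Warn
from h import *
p,rt=shot("scene")
for k,z in dict(stylus=.145,spatula=.145,jar=0,dish=0,slide_box=0).items():
    print(k,[(round(d["conf"],2),np.round(d["pixel"])) for d in ctrl.place_of(p,k)[:3]])
print(ctrl.get_obs()["time"]); ctrl.hand_in()
E
```

```text
stylus [(0.75, array([139., 164.])), (0.6, array([202., 182.]))]
spatula [(0.65, array([156., 248.]))]
jar [(0.92, array([323., 331.])), (0.31, array([220., 348.]))]
dish [(0.58, array([353., 169.]))]
slide_box [(0.91, array([220., 348.]))]
54.6083
the job is handed in; nothing more can be done
```

I traced the seam with the stylus, hung it back in its own fork, pushed the port under the needle, and handed the job in at 54.6 s of the 69 s allowed.

- **Stylus and seam:** I took the grey stylus from the near fork, after a tilted view showed its point and the spatula's blade in the far fork. I touched the groove floor at A with about 5 N, then traced A-B-C-D about 1.5 mm above it at roughly 30 mm/s. The tool force stayed below the 6 N stop limit on every leg. I lifted it out at D.
- **Hanging back:** I lowered the stylus into its own fork until the collar touched. A wrist picture after release showed it hanging 0.5 mm from where it started.
- **Carriage:** I pushed it in two goes, about 73 mm in total. From pixel edges in the last picture, the port centre is about 0.6 mm past the needle along the rails.
- **Bystanders:** in the last scene picture the spatula, dish, jar and slide box were within about 2 pixels of where they began.

**What failed or disagreed:**
- **First push attempt:** the fingers went past the plate and over the cover without registering any contact, and the carriage did not move. I don't know why. I repeated it at a lower height and it worked.
- **Port position:** the network's own port and needle points suggest 3.5 mm past centre. I trusted the edges instead, because the same network was off by about 3 mm in the earlier views too.
- **Stylus in the last picture:** the network found only the two red look-alikes. My evidence that the stylus is hanging is the earlier wrist picture.

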